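Put the sockets back on the rail in order of size

ROBOT

A 7-joint arm with a two-finger parallel gripper is mounted at the origin on a cart in front of the work surface, level with it; the furniture and walls round the work are solid. World frame = base frame: x ahead of the robot, y to its left, z up, the work surface at z = 0. Lengths are in m, angles in degrees, forces in N, time in s.
With the tool pointing down it reaches from about 0.425 to 1.025 m from the base axis. Payload 9.4 kg.
Tool frame: the origin (TCP) lies between the finger pads; the fingertips stand 25 mm ahead of it and the grasp point (between the pads) lies 6 mm ahead of it (robot.tip_extent is the distance from the TCP to the fingertips, in m); z points along the fingers, y is the line along which they close (so a half turn about z gives the same grasp; the last joint's range is limited). The gripper opens to 85 mm and grips with 20 to 120 N. Pads are 22 mm wide; open, the fingers measure 114 mm over their backs; the gripper's body (76 mm by 85 mm) begins 54 mm behind the grasp point. The pads swing forward as they close: fully open they stand 13 mm farther back than shut.
Start: joints at [65.277, 34.337, -0.143, 91.639, 0.103, 54.024, -4.572], TCP at [0.252, -0.68, 0.256] pointing down, gripper open.
Joint ranges: [-147.43, 147.43], [-19.82, 112.94], [-74.19, 73.91], [6.32, 146.72], [-59.91, 239.91], [6.04, 106.73], [-150.56, 150.56]. Speed limits (degrees/s): [127.2, 127.2, 172.46, 172.46, 180, 180, 180].

INTERFACE

Orientations are given as [roll, pitch, yaw] about the fixed x, y, z axes, in that order (R = Rz(yaw) Ry(pitch) Rx(roll)).
In Python, from cell import readout, camera, robot gives the robot as it stands. The module is installed in compiled form; this text tells all that it offers.
- The arm moves only by the tool apply_moves, never from a script. Its argument "rows" is a list of rows, each a list of 7 numbers: the turn, a rotation vector about the tool's x, y, z in rad, then the shift along the tool's x, y, z in mm, then the finger opening in mm, from 0 to 85.4. In form: [[wx, wy, wz, tx, ty, tz, jaw], ...]. A call has 1 to 5 rows; each row is the pose to reach, as a shift and turn from the pose commanded when the call began, along the tool's axes at that moment; what a row does not reach only later rows make up. A row lasts 1/8 s, in which the tool goes at most 62.5 mm and 10.7 degrees, less where a joint would pass 70% of its speed; a pose out of reach is approached as far as the arm can. A call with a gripper value outside its range is refused whole. The fingers move at their own pace and stop on an object; "squeeze" is the grip in N (left out, the last holds). Time passes only in rows, so rows that repeat a pose let the fingers close. It gives the time, the measured TCP pose, the force, the opening and the grip force at its end, in the units of the state.
- readout.observe(): the state, without advancing time (a new reading comes with each control period).
- camera(name): name is "side" or "top" or "wrist"; returns a dict with "pixels" (420x560x3 uint8, blue, green, red), "K" (3x3 intrinsics, pixels), "rvec" (rotation vector, rad) and "tvec" (3), from world to camera coordinates, as OpenCV has them; the wrist camera has in their place "hand_eye" (4x4, takes a point from camera to tool coordinates, whose origin is the TCP and whose axes are the flange's). Camera axes: x right, y down, z forward; pixel columns grow to the right and rows downward; lengths in m; the calibration is good to about 2 mm. A picture is of the moment at which its call begins: read the wrist's pose just before it. There is no depth.
- robot.hand_in(): hands the job in; it is judged then, once.
The state is a dict: "t": time; "joint_pos": joint angles; "qvel": joint speeds; "joint_torque": joint torques, N m; "position": TCP position; "tool_rot": TCP orientation; "contact_force": force on the tool from outside, world axes, zero at the start; "ft_torque": the same for the moment, N m; "width": opening from 0.0 (shut) to 1.0 (fully open); "grasp_force": force on a finger pad.
Only numpy, scipy, OpenCV 4.12 (cv2) and the standard library are available. Lean on these libraries where they do the work, as an engineer would, in place of code of your own. Each camera call takes 0.05 s, during which the arm holds its last target. There are 200 camera calls.

TASK

The smallest socket is still on its clip at one end of the red socket rail. Put the other four loose steel sockets back on the empty clips, open mouth up, each set fully down over its stud, so that the row grows in size from the smallest at its end to the largest at the far end. Leave the smallest one on its clip.

Things in the scene. Friction and masses are not known exactly. Their poses are not given: they have to be found in the camera images.
- rail: Red socket rail, 306 x 47 mm, standing fast at any angle. Origin at its middle on the bench, z up; y runs along it from the smallest socket's end to the far end. The smallest's clip is part of it, at y = -123 mm; the empty clips follow 52, 110, 174 and 246 mm from that one (each within 4 mm). Neighbours in order stand only 7 mm or more apart: set down with the fingers closing across the rail.
- socket_1: Smallest, already on the rail's end clip (underside 22 mm above the bench), bright steel socket: upright round tube, open hexagon mouth up. Diameter 32 mm over its upper half, 32 mm over the lower half (drive end); 46 mm tall, about 0.16 kg. The square hole in its underside is 19.4 mm wide. Origin at the centre of the underside, z up.
- socket_2: Second smallest, loose bright steel socket: upright round tube, open hexagon mouth up. Diameter 39 mm over its upper half, 35 mm over the lower half (drive end); 50 mm tall, about 0.24 kg. The square hole in its underside is 19.4 mm wide. Origin at the centre of the underside, z up.
- socket_3: Third in size, loose bright steel socket: upright round tube, open hexagon mouth up. Diameter 46 mm over its upper half, 38 mm over the lower half (drive end); 55 mm tall, about 0.34 kg. The square hole in its underside is 19.4 mm wide. Origin at the centre of the underside, z up.
- socket_4: Second largest, loose bright steel socket: upright round tube, open hexagon mouth up. Diameter 53 mm over its upper half, 42 mm over the lower half (drive end); 61 mm tall, about 0.46 kg. The square hole in its underside is 19.4 mm wide. Origin at the centre of the underside, z up.
- socket_5: Largest, loose bright steel socket: upright round tube, open hexagon mouth up. Diameter 60 mm over its upper half, 46 mm over the lower half (drive end); 68 mm tall, about 0.62 kg. The square hole in its underside is 19.4 mm wide. Origin at the centre of the underside, z up.
- clip_a: Black clip on the rail, empty at the start, held fast. A socket rests on its flat base, 22 mm above the bench, over a round tapered stud (16 mm across at the foot, 4 mm at the nose) that ends 50 mm above the bench. Origin on the stud's axis, 10 mm above the bench; z up, y along the rail. The four look alike; which one is where on the rail changes from start to start.
- clip_b: Black clip on the rail, empty at the start, held fast. A socket rests on its flat base, 22 mm above the bench, over a round tapered stud (16 mm across at the foot, 4 mm at the nose) that ends 50 mm above the bench. Origin on the stud's axis, 10 mm above the bench; z up, y along the rail. The four look alike; which one is where on the rail changes from start to start.
- clip_c: Black clip on the rail, empty at the start, held fast. A socket rests on its flat base, 22 mm above the bench, over a round tapered stud (16 mm across at the foot, 4 mm at the nose) that ends 50 mm above the bench. Origin on the stud's axis, 10 mm above the bench; z up, y along the rail. The four look alike; which one is where on the rail changes from start to start.
- clip_d: Black clip on the rail, empty at the start, held fast. A socket rests on its flat base, 22 mm above the bench, over a round tapered stud (16 mm across at the foot, 4 mm at the nose) that ends 50 mm above the bench. Origin on the stud's axis, 10 mm above the bench; z up, y along the rail. The four look alike; which one is where on the rail changes from start to start.
Things that resemble listed ones, but are neither listed nor needed, are in the scene too. Leave any yellow look-alike of the socket_2 alone.

How it is judged (in metres and radians):
At the end, for the whole second after the job is handed in: All five sockets stand on the rail's clips in order of size, smallest to largest, the smallest within 10 mm of where it was at its end; each is within 8 mm of its clip's axis, fully down on the clip's base (within about 5 mm), upright within 0.12 rad, at rest and let go (z of socket_1 in the frame of rail between 0.018 and 0.027 m and angle between each of socket_1, socket_2, socket_3, socket_4, socket_5's own z axis and vertical below 0.12 rad and linear speed of each of socket_1, socket_2, socket_3, socket_4, socket_5 below 0.02 m/s and contact force between the fingers and socket_1 below 0.1 N and distance of socket_1 from where it was at the start of the episode below 0.01 m and z of socket_2 in the frame of rail between 0.018 and 0.027 m and contact force between the fingers and socket_2 below 0.1 N and y of socket_2 in the frame of rail between -0.097 and -0.042 m and (horizontal distance between socket_2 and clip_a below 0.008 m or horizontal distance between socket_2 and clip_b below 0.008 m or horizontal distance between socket_2 and clip_c below 0.008 m or horizontal distance between socket_2 and clip_d below 0.008 m) and z of socket_3 in the frame of rail between 0.018 and 0.027 m and contact force between the fingers and socket_3 below 0.1 N and y of socket_3 in the frame of rail between -0.042 and 0.019 m and (horizontal distance between socket_3 and clip_a below 0.008 m or horizontal distance between socket_3 and clip_b below 0.008 m or horizontal distance between socket_3 and clip_c below 0.008 m or horizontal distance between socket_3 and clip_d below 0.008 m) and z of socket_4 in the frame of rail between 0.018 and 0.027 m and contact force between the fingers and socket_4 below 0.1 N and y of socket_4 in the frame of rail between 0.019 and 0.087 m and (horizontal distance between socket_4 and clip_a below 0.008 m or horizontal distance between socket_4 and clip_b below 0.008 m or horizontal distance between socket_4 and clip_c below 0.008 m or horizontal distance between socket_4 and clip_d below 0.008 m) and z of socket_5 in the frame of rail between 0.018 and 0.027 m and contact force between the fingers and socket_5 below 0.1 N and y of socket_5 in the frame of rail between 0.087 and 0.145 m and (horizontal distance between socket_5 and clip_a below 0.008 m or horizontal distance between socket_5 and clip_b below 0.008 m or horizontal distance between socket_5 and clip_c below 0.008 m or horizontal distance between socket_5 and clip_d below 0.008 m)); the robot touches nothing.
It fails at once if the smallest socket is lifted or knocked off its clip (distance of socket_1 from where it was at the start of the episode above 0.02 m).
It also fails if it takes over 99 s, if anything falls off the work surface, if the arm or the gripper's body presses on something with over 40 N, if the wrist force passes 120 N, or if a joint passes its speed limit or range.

## Working session

There is one attempt and no reset: what is moved stays moved. The work goes in short steps, Python scripts to look and compute and a tool call to move; the robot and the scene stay as the last step left them, time stands still between calls to the robot, and variables do not carry over. Pictures are saved under pics/ and viewed, at most 14 in all, crops included, and the job is handed in when it is done.

Besides the shell and the picture viewer there is one more tool, called after ">>>" as a command line: name --pt "numbers of a row" for each row, then --argument value for the rest. apply_moves: Moves the arm, as the interface text tells. Its arguments: {"type":"object","properties":{"rows":{"type":"array"},"squeeze":{"type":"number"}},"required":["rows"]}

```bash
mkdir -p pics; python3 - <<'E'
from cell import readout,camera,robot
import cv2,numpy as np
s=readout.observe();print({k:np.round(v,3) for k,v in s.items()})
for n in("top","side"):
    c=camera(n);cv2.imwrite(f"pics/{n}0.png",c["pixels"]);print(n,c["K"],c["rvec"],c["tvec"])
c=camera("wrist");print(c["K"],c["hand_eye"])
E
```

```text
{'t': np.float64(0.0), 'joint_pos': array([65.277, 34.386, -0.147, 91.681,  0.103, 54.025, -4.572]), 'qvel': array([ 0.047, -0.106,  0.019, -0.013,  0.029, -0.017, -0.08 ]), 'joint_torque': array([ 1.0000e-03, -7.7648e+01,  1.5650e+00, -2.5802e+01,  1.2000e-02,
        9.0000e-03, -0.0000e+00]), 'position': array([ 0.252, -0.679,  0.255]), 'tool_rot': array([-1.79909e+02,  8.00000e-03,  2.03330e+01]), 'contact_force': array([-0.514,  0.29 , -0.156]), 'ft_torque': array([-0.04 , -0.045, -0.039]), 'grasp_force': np.float64(0.0), 'width': np.float64(0.998)}
top [[447.83112536   0.         288.93056841]
 [  0.         447.83112536 208.07940895]
 [  0.           0.           1.        ]] [ 2.14927913 -2.11238659  0.12814139] [0.03171932 0.54696782 1.09106455]
side [[386.09967284   0.         274.69518505]
 [  0.         386.09967284 209.77306703]
 [  0.           0.           1.        ]] [ 2.21503334 -0.03792399 -0.00467567] [-0.50195996  0.08420775  0.93761298]
[[334.46313128   0.         278.30188069]
 [  0.         334.46313128 213.90431195]
 [  0.           0.           1.        ]] [[ 3.07362013e-04 -9.55421380e-01 -2.95245479e-01  7.40749087e-02]
 [ 9.99999890e-01  1.88999223e-04  4.29432758e-04  3.91604029e-04]
 [-3.54488071e-04 -2.95245579e-01  9.55421332e-01 -1.17622385e-01]
 [ 0.00000000e+00  0.00000000e+00  0.00000000e+00  1.00000000e+00]]
```

View pics/top0.png

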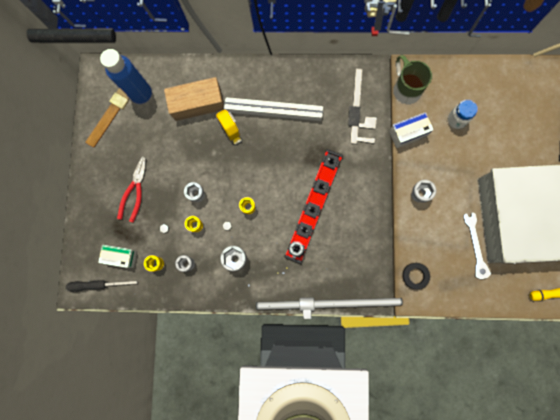

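View pics/side0.png

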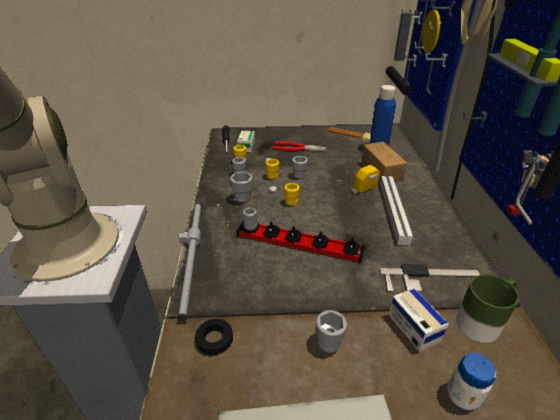

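The top view shows the red rail from (297,250), with the smallest socket, to (331,158). The loose steel candidates are (193,190), (184,264), (233,258) and, on the brown bench, (425,190). The things that could be mistaken for them are the yellow look-alikes at (193,223), (247,204) and (152,263), plus the black ring at (416,276) and the small washers at (164,228) and (227,226). Next I'll check the choice in a close crop.

```bash
cat > h.py <<'E'
import cv2,numpy as np
from scipy.spatial.transform import Rotation as Rn
from cell import readout,camera,robot
def ray(c,uv,z):
    R=cv2.Rodrigues(np.array(c["rvec"]))[0];t=np.array(c["tvec"]).ravel()
    o=-R.T@t;d=R.T@np.linalg.inv(c["K"])@np.array([uv[0],uv[1],1.]);return o+d*(z-o[2])/d[2]
def proj(c,p):
    return cv2.projectPoints(np.atleast_2d(np.array(p,float)),np.array(c["rvec"],float),np.array(c["tvec"],float),np.array(c["K"],float),None)[0].reshape(-1,2)
E
python3 - <<'E'
from h import *
c=camera("top");p=c["pixels"]
def crop(x,y,w,h,s): return cv2.resize(p[y:y+h,x:x+w],None,fx=s,fy=s,interpolation=cv2.INTER_CUBIC)
a=crop(140,175,66,100,6); b=crop(206,175,66,100,6)[:, :]
cv2.imwrite("pics/crop1.png",crop(140,175,130,100,6))
r=crop(275,145,80,120,5);q=crop(400,170,50,40,5)
im=np.zeros((600,660,3),np.uint8);im[:,:400]=r;im[:200,405:655]=q
cv2.imwrite("pics/crop2.png",im)
E
```

```text
(no output)
```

View pics/crop1.png

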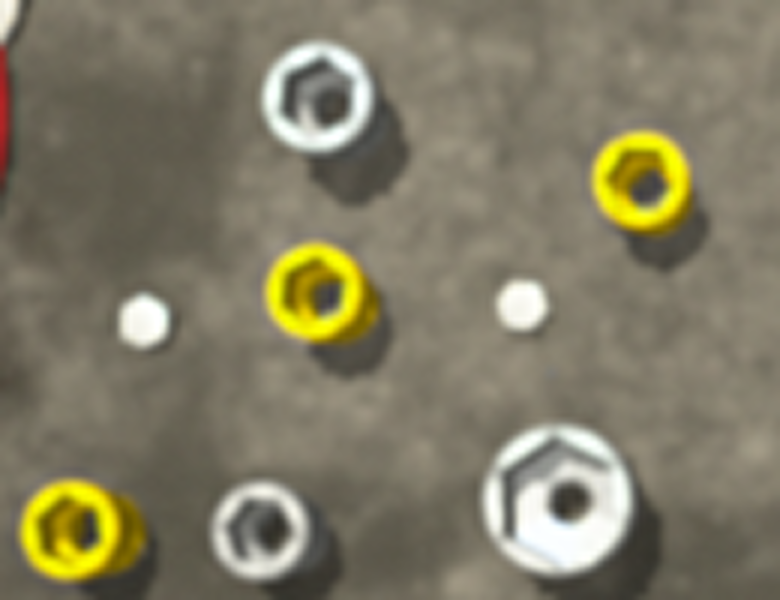

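View pics/crop2.png

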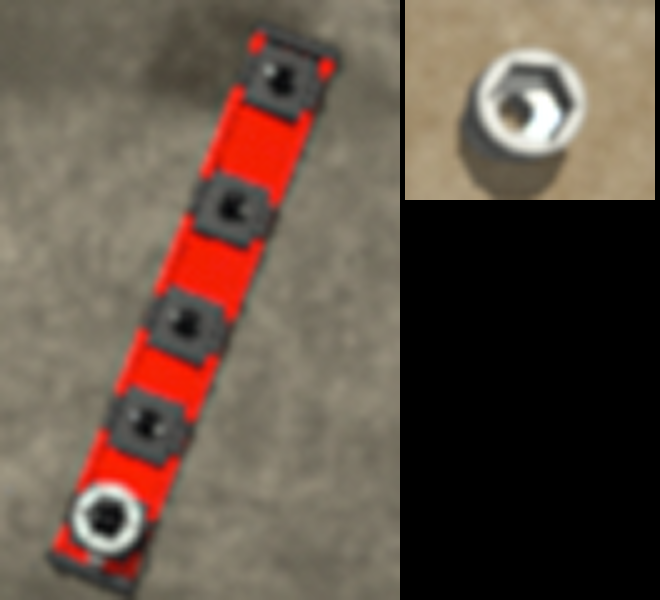

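Crop 1 shows steel rims at (319,97), (261,531) and (558,500), with the yellow ones beside them. Crop 2 shows the smallest socket at (108,518), clip plates near (149,426), (188,325), (235,209) and (282,82), and the steel socket on the brown bench at (530,103). I'll turn these into positions and diameters.

```bash
python3 - <<'E'
from h import *
c=camera("top");s=camera("side");cv2.imwrite("pics/s1.png",s["pixels"])
def px(u,v,x0,y0,k): return ((u+.5)/k-.5+x0,(v+.5)/k-.5+y0)
for n,(u,v,d),o,h in [("A",(319,97,112),(140,175,6),.055),("B",(261,531,98),(140,175,6),.050),("C",(558,500,150),(140,175,6),.068),("D",(530-405,103,109),(400,170,5),.061)]:
    q=px(u,v,*o);p=ray(c,q,h);dd=np.linalg.norm(ray(c,(q[0]+d/o[2],q[1]),h)-p)*1e3
    print(n,np.round(p*1e3,1),"dia",round(dd,1),"side top px",proj(s,p).round(1),np.hypot(*p[:2]).round(3))
P=[ray(c,px(108,518,275,145,5),.068)]
P+=[ray(c,px(u,v,275,145,5),.022) for u,v in[(149,426),(188,325),(235,209),(282,82)]]
P=np.array(P);print((P*1e3).round(1));print((np.linalg.norm(P[1:]-P[0],axis=1)*1e3).round(1))
v=P[4,:2]-P[1,:2];print("rail yaw of y axis",np.degrees(np.arctan2(v[1],v[0])))
print("side",proj(s,P).round(1))
E
```

```text
A [584.8 284.7  55. ] dia 47.4 side top px [[299.9 159.7]] 0.65
B [403.2 300.7  50. ] dia 40.7 side top px [[238.6 160.2]] 0.503
C [417.5 175.3  68. ] dia 61.0 side top px [[241.2 177.3]] 0.453
D [ 593.3 -294.8   61. ] dia 53.5 side top px [[330.8 322. ]] 0.663
[[443.9  20.8  68. ]
 [493.8   1.2  22. ]
 [546.2 -18.1  22. ]
 [607.2 -41.6  22. ]
 [674.9 -65.5  22. ]]
[ 70.7 118.7 180.8 250.9]
rail yaw of y axis -20.219833274880045
side [[249.5 211.7]
 [271.  231.2]
 [293.3 235.7]
 [320.1 241.6]
 [351.1 247.7]]
```

The diameters (47, 41, 61, 53 mm) identify A as socket_3, B as socket_2, C as socket_5 and D as socket_4. The clip spacing (53.7, 109.4, 174.9, 246.6 mm) fits the description. The rail's y axis points at −20.2°, so I'll use tool yaw 159.8°, with tool x along the rail. First I'll go over socket_4 (D).

>>> apply_moves --pt "0 0 -2.435 453 -242 56 85" --pt "0 0 -2.435 453 -242 56 85" --pt "0 0 -2.435 453 -242 56 85" --pt "0 0 -2.435 453 -242 56 85" --pt "0 0 -2.435 453 -242 56 85"

```text
t: 0.92
position: [0.4591, -0.4459, 0.2225]
tool_rot: [180.0, 0.0, 74.4]
contact_force: [0.4, -0.7, -0.1]
width: 0.995
grasp_force: 0.0
```

```bash
cat >> h.py <<'E'
def plan(x,y,z,yaw=159.8):
    s=readout.observe();R=Rn.from_euler("xyz",s["tool_rot"],degrees=True)
    T=Rn.from_euler("xyz",[180,0,yaw],degrees=True)
    print("now",np.round(s["position"]*1000,1),np.round(s["tool_rot"],2),"t",round(float(s["t"]),2),"w",round(float(s["width"])*85.4,1),"g",round(float(s["grasp_force"]),1),"F",np.round(s["contact_force"],1))
    print("row",np.round((R.inv()*T).as_rotvec(),3),np.round(R.inv().apply(np.array([x,y,z])-s["position"]*1000),1))
E
python3 -c "
from h import *
plan(593,-295,200)"
```

```text
now [ 459.1 -445.9  222.5] [1.7997e+02 2.0000e-02 7.4380e+01] t 0.93 w 85.0 g 0.0 F [ 0.4 -0.7 -0.1]
row [ 0.000e+00  1.000e-03 -1.491e+00] [181.4  88.3  22.5]
```

>>> apply_moves --pt "0 0 -1.491 181 88 22 85" --pt "0 0 -1.491 181 88 22 85" --pt "0 0 -1.491 181 88 22 85" --pt "0 0 -1.491 181 88 22 85" --pt "0 0 -1.491 181 88 22 85"

```text
t: 1.55
position: [0.5938, -0.2952, 0.2002]
tool_rot: [180.0, -0.0, 128.3]
contact_force: [-0.2, 0.2, -0.1]
width: 0.998
grasp_force: 0.0
```

>>> apply_moves --pt "0 0 -0.558 0 0 0 85" --pt "0 0 -0.558 0 0 0 85" --pt "0 0 -0.558 0 0 0 85" --pt "0 0 -0.558 0 0 0 85"

```text
t: 2.05
position: [0.5921, -0.2979, 0.2001]
tool_rot: [180.0, -0.0, 159.6]
contact_force: [0.2, 0.2, -0.0]
width: 0.993
grasp_force: 0.0
```

```bash
cat >> h.py <<'E'
def wcam(fn,pts):
    # wrist picture; overlay predicted points
    s=readout.observe();c=camera("wrist");R=Rn.from_euler("xyz",s["tool_rot"],degrees=True).as_matrix()
    T=np.eye(4);T[:3,:3]=R;T[:3,3]=s["position"];W=np.linalg.inv(T@np.array(c["hand_eye"]))
    c["rvec"]=cv2.Rodrigues(W[:3,:3])[0];c["tvec"]=W[:3,3]
    cv2.imwrite(fn,c["pixels"])
    if len(pts): print("pred",proj(c,pts).round(1).tolist())
    return c
E
python3 -c "
from h import *
plan(593,-295,45)
wcam('pics/w1.png',[[.593,-.295,.061]])"
```

```text
now [ 592.1 -297.9  200.1] [ 1.7997e+02 -2.0000e-02  1.5963e+02] t 2.05 w 84.8 g 0.0 F [ 0.2  0.2 -0. ]
row [ 0.    -0.    -0.003] [1.000e-01 3.000e+00 1.551e+02]
pred [[283.5, 209.8]]
```

View pics/w1.png

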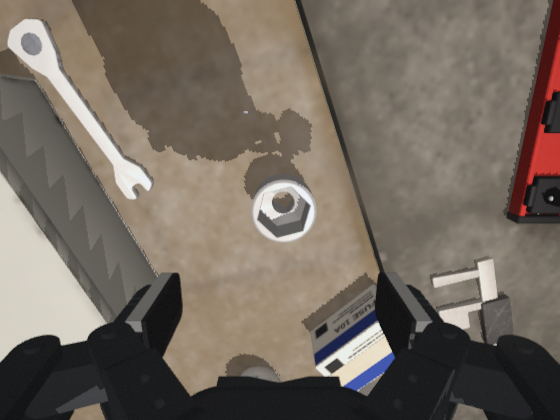

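The wrist view shows the socket_4 rim centred at about (283.5,210), exactly where it was predicted. The fuse box at (345,340) is clear of the fingers. Next I'll descend and grip.

>>> apply_moves --pt "0 0 0 0 3 60 85" --pt "0 0 0 0 3 120 85" --pt "0 0 0 0 3 153 85" --pt "0 0 0 0 3 153 85"

```text
t: 2.6
position: [0.592, -0.2941, 0.0451]
tool_rot: [-180.0, -0.3, 159.6]
contact_force: [0.3, -0.1, 0.8]
width: 0.997
grasp_force: 0.0
```

>>> apply_moves --pt "0 0 0 0 0 0 40" --pt "0 0 0 0 0 0 40" --pt "0 0 0 0 0 0 40" --pt "0 0 0 0 0 0 40" --squeeze 50

```text
t: 3.1
position: [0.5945, -0.295, 0.0497]
tool_rot: [-180.0, 0.2, 159.7]
contact_force: [-0.1, 1.3, 6.5]
width: 0.616
grasp_force: 51.9
```

```bash
python3 -c "
from h import *
plan(607.2,-41.6,160)
wcam('pics/w2.png',[])"
```

```text
now [ 594.5 -295.    49.7] [-179.99    0.19  159.68] t 3.1 w 52.6 g 51.9 F [-0.1  1.3  6.5]
row [-0.     0.003 -0.002] [  75.7  242.1 -110.6]
```

View pics/w2.png

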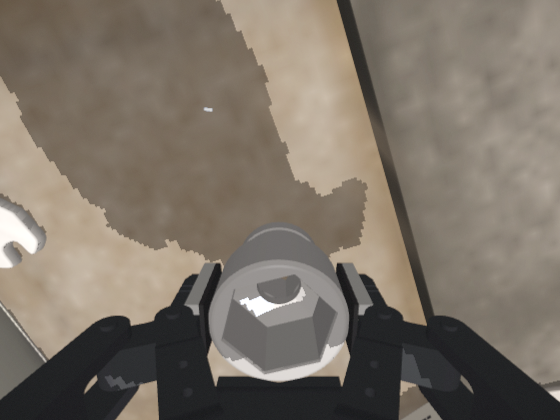

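socket_4 is held centred, with rim centre at about (280,320) and an opening of 52.6 mm. Now I'll lift it and carry it to the third empty clip.

>>> apply_moves --pt "0 0 0 0 0 -60 40" --pt "0 0 0 0 0 -110 40" --pt "0 0 0 15 50 -110 40" --pt "0 0 0 33 105 -110 40" --pt "0 0 0 51 162 -110 40"

```text
t: 3.78
position: [0.6012, -0.1243, 0.1583]
tool_rot: [-180.0, 0.1, 159.6]
contact_force: [1.0, 1.0, -5.3]
width: 0.614
grasp_force: 56.5
```

>>> apply_moves --pt "0 0 0 14 45 0 40" --pt "0 0 0 25 80 0 40" --pt "0 0 0 25 80 0 40"

```text
t: 4.15
position: [0.6059, -0.0372, 0.1586]
tool_rot: [179.9, 0.0, 160.0]
contact_force: [0.3, -1.2, -5.7]
width: 0.611
grasp_force: 56.5
```

```bash
python3 -c "
from h import *
plan(607.2,-41.6,72)"
```

```text
now [605.9 -37.2 158.6] [1.7988e+02 5.0000e-02 1.6002e+02] t 4.15 w 52.2 g 56.5 F [ 0.3 -1.2 -5.7]
row [0.002 0.001 0.004] [-2.6 -3.9 86.6]
```

>>> apply_moves --pt "0 0 0 -2 -3 30 40" --pt "0 0 0 -2 -3 51 40" --pt "0 0 0 -2 -3 51 40"

```text
t: 4.53
position: [0.6057, -0.046, 0.1055]
tool_rot: [-179.9, -0.1, 159.7]
contact_force: [-0.6, -0.2, -4.8]
width: 0.612
grasp_force: 56.4
```

```bash
python3 -c "
from h import *
plan(607.2,-41.6,72)
c=camera('side');p=c['pixels'];cv2.imwrite('pics/s2.png',cv2.resize(p[140:280,200:400],None,fx=4,fy=4,interpolation=2))
wcam('pics/w3.png',[])"
```

```text
now [605.7 -46.  105.5] [-1.7991e+02 -1.3000e-01  1.5966e+02] t 4.53 w 52.3 g 56.4 F [-0.6 -0.2 -4.8]
row [-0.002 -0.002 -0.002] [ 0.   4.7 33.5]
```

View pics/s2.png

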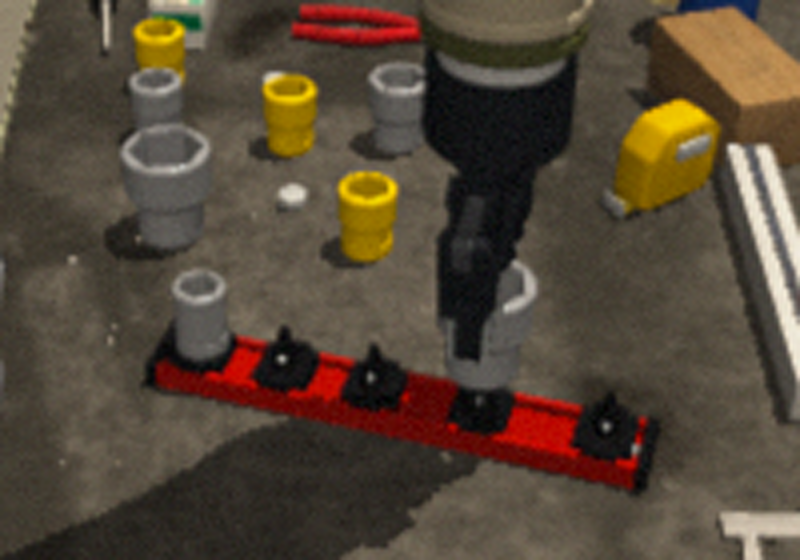

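The side view shows the held socket_4 above the third clip, near crop (480,400). I'll let the arm settle and re-read the position.

>>> apply_moves --pt "0 0 0 0 0 0 40" --pt "0 0 0 0 0 0 40" --pt "0 0 0 0 0 0 40"

```text
t: 5.0
position: [0.6069, -0.045, 0.1068]
tool_rot: [180.0, 0.0, 159.7]
contact_force: [-0.0, 0.5, -4.9]
width: 0.616
grasp_force: 56.5
```

```bash
python3 -c "
from h import *
plan(607.2,-41.6,72)"
```

```text
now [606.9 -45.  106.8] [1.8000e+02 4.0000e-02 1.5972e+02] t 5.0 w 52.6 g 56.5 F [-0.   0.5 -4.9]
row [ 0.     0.001 -0.001] [ 0.9  3.3 34.8]
```

>>> apply_moves --pt "0 0 0 1 3 0 40" --pt "0 0 0 1 3 12 40" --pt "0 0 0 1 3 24 40" --pt "0 0 0 1 3 33 40" --pt "0 0 0 1 3 36 40"

```text
t: 5.62
position: [0.6075, -0.0402, 0.0715]
tool_rot: [179.9, 0.1, 159.8]
contact_force: [-10.2, 2.2, 41.6]
width: 0.614
grasp_force: 60.6
```

>>> apply_moves --pt "0 0 0 0 0 0 40" --pt "0 0 0 0 0 0 40"

```text
t: 5.88
position: [0.6074, -0.0402, 0.0717]
tool_rot: [179.9, 0.1, 159.8]
contact_force: [-3.9, 4.8, 14.5]
width: 0.612
grasp_force: 58.3
```

It seated at z = 71.7 mm, as predicted. Next I'll release, lift, and head for socket_5 (C).

>>> apply_moves --pt "0 0 0 0 0 0 75" --pt "0 0 0 0 0 0 75" --pt "0 0 0 0 0 0 85" --pt "0 0 0 0 0 -50 85" --pt "0 0 0 0 0 -110 85"

```text
t: 6.5
position: [0.6061, -0.0419, 0.1804]
tool_rot: [-180.0, -0.2, 159.7]
contact_force: [0.7, -0.4, 1.0]
width: 0.993
grasp_force: 0.0
```

```bash
python3 -c "
from h import *
plan(417.5,175.3,180)"
```

```text
now [606.1 -41.9 180.4] [-179.96   -0.18  159.74] t 6.5 w 84.8 g 0.0 F [ 0.7 -0.4  1. ]
row [-0.001 -0.003 -0.001] [252.1 138.5   1.1]
```

>>> apply_moves --pt "0 0 0 50 28 0 85" --pt "0 0 0 100 55 0 85" --pt "0 0 0 150 83 0 85" --pt "0 0 0 200 110 0 85" --pt "0 0 0 252 138 0 85"

```text
t: 7.12
position: [0.4172, 0.176, 0.1804]
tool_rot: [180.0, 0.0, 159.7]
contact_force: [0.6, 1.1, 0.2]
width: 0.997
grasp_force: 0.0
```

>>> apply_moves --pt "0 0 0 0 0 0 85" --pt "0 0 0 0 0 0 85" --pt "0 0 0 0 0 0 85"

```text
t: 7.5
position: [0.4191, 0.1738, 0.1802]
tool_rot: [-180.0, 0.0, 159.6]
contact_force: [-0.5, -0.3, -0.2]
width: 0.999
grasp_force: 0.0
```

```bash
python3 -c "
from h import *
plan(417.5,175.3,52)
c=camera('top');p=c['pixels'];cv2.imwrite('pics/t2.png',cv2.resize(p[145:265,275:355],None,fx=5,fy=5,interpolation=2))
wcam('pics/w4.png',[[.4175,.1753,.068]])"
```

```text
now [419.1 173.8 180.2] [-179.97    0.    159.59] t 7.5 w 85.3 g 0.0 F [-0.5 -0.3 -0.2]
row [-0.     0.    -0.004] [  2.    0.9 128.2]
pred [[281.1, 217.8]]
```

View pics/w4.png

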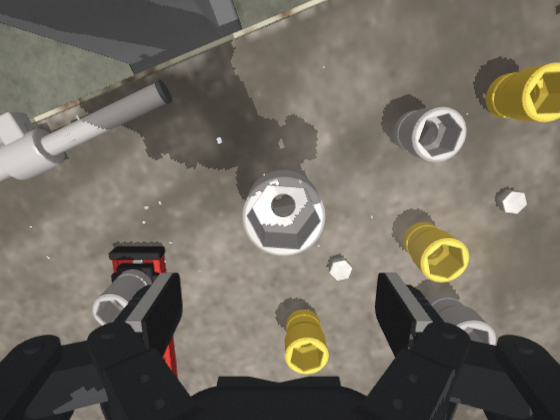

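The socket_5 rim is centred at about (284.5,214) against a prediction of (281,218), an offset of roughly +2 mm in tool x and y. The surroundings are clear of the fingers. Next I'll descend and grip.

>>> apply_moves --pt "0 0 0 4 3 60 85" --pt "0 0 0 4 3 110 85" --pt "0 0 0 4 3 128 85" --pt "0 0 0 4 3 128 85"

```text
t: 8.1
position: [0.4152, 0.1787, 0.0511]
tool_rot: [-179.9, -0.1, 159.7]
contact_force: [1.1, 0.3, 0.1]
width: 0.995
grasp_force: 0.0
```

>>> apply_moves --pt "0 0 0 0 0 0 45" --pt "0 0 0 0 0 0 45" --pt "0 0 0 0 0 0 45" --pt "0 0 0 0 0 0 45" --squeeze 60

```text
t: 8.6
position: [0.4161, 0.1789, 0.0536]
tool_rot: [179.9, 0.1, 159.7]
contact_force: [-0.2, -1.2, 7.4]
width: 0.699
grasp_force: 64.4
```

```bash
python3 -c "
from h import *
plan(417.5,175.3,160)"
```

```text
now [416.1 178.9  53.6] [1.7992e+02 9.0000e-02 1.5967e+02] t 8.6 w 59.7 g 64.4 F [-0.2 -1.2  7.4]
row [ 0.001  0.001 -0.002] [  -2.7   -2.8 -106.4]
```

>>> apply_moves --pt "0 0 0 0 0 -60 45" --pt "0 0 0 0 0 -110 45" --pt "0 0 0 0 0 -110 45"

```text
t: 8.98
position: [0.417, 0.1791, 0.1656]
tool_rot: [179.8, 0.3, 159.6]
contact_force: [-0.1, -0.2, -6.0]
width: 0.694
grasp_force: 70.0
```

```bash
python3 -c "
from h import *
plan(674.9,-65.5,160)"
```

```text
now [417.  179.1 165.6] [179.75   0.25 159.59] t 8.97 w 59.2 g 70.0 F [-0.1 -0.2 -6. ]
row [ 0.004  0.004 -0.004] [-327.  -139.3    6.4]
```

>>> apply_moves --pt "0 0 0 -54 -23 0 45" --pt "0 0 0 -108 -46 0 45" --pt "0 0 0 -162 -69 0 45" --pt "0 0 0 -216 -92 0 45" --pt "0 0 0 -270 -115 0 45"

```text
t: 9.6
position: [0.6294, -0.0246, 0.1607]
tool_rot: [-179.9, -0.1, 159.7]
contact_force: [1.6, 0.7, -5.5]
width: 0.699
grasp_force: 69.9
```

>>> apply_moves --pt "0 0 0 -40 -17 0 45" --pt "0 0 0 -57 -24 0 45" --pt "0 0 0 -57 -24 30 45" --pt "0 0 0 -57 -24 50 45" --pt "0 0 0 -57 -24 50 45"

```text
t: 10.22
position: [0.6723, -0.0639, 0.11]
tool_rot: [-179.9, -0.2, 159.8]
contact_force: [0.4, 0.3, -5.1]
width: 0.696
grasp_force: 69.7
```

>>> apply_moves --pt "0 0 0 0 0 0 45" --pt "0 0 0 0 0 0 45"

```text
t: 10.48
position: [0.6746, -0.0641, 0.1134]
tool_rot: [180.0, 0.1, 159.8]
contact_force: [0.5, 0.2, -5.2]
width: 0.692
grasp_force: 69.8
```

```bash
python3 -c "
from h import *
plan(675,-65.2,75.6)"
```

```text
now [674.6 -64.1 113.4] [1.7998e+02 8.0000e-02 1.5975e+02] t 10.47 w 59.1 g 69.8 F [ 0.5  0.2 -5.2]
row [ 0.     0.001 -0.001] [-0.7 -0.9 37.8]
```

>>> apply_moves --pt "0 0 0 0 -1 12 45" --pt "0 0 0 0 -1 24 45" --pt "0 0 0 0 -1 33 45" --pt "0 0 0 0 -1 37 45" --pt "0 0 0 0 -1 39 45"

```text
t: 11.1
position: [0.6738, -0.0646, 0.0756]
tool_rot: [-180.0, 0.0, 159.8]
contact_force: [-11.8, 0.4, 33.6]
width: 0.697
grasp_force: 73.1
```

>>> apply_moves --pt "0 0 0 0 0 0 45" --pt "0 0 0 0 0 0 45"

```text
t: 11.35
position: [0.6737, -0.0646, 0.0757]
tool_rot: [-180.0, 0.1, 159.8]
contact_force: [-6.8, 1.0, 19.1]
width: 0.694
grasp_force: 72.1
```

It seated at 75.7 mm (expected 75.6). Next I'll release and go to socket_3 (A).

>>> apply_moves --pt "0 0 0 0 0 0 80" --pt "0 0 0 0 0 0 85" --pt "0 0 0 0 0 0 85" --pt "0 0 0 0 0 -50 85" --pt "0 0 0 0 0 -105 85"

```text
t: 11.98
position: [0.6733, -0.0654, 0.1785]
tool_rot: [-180.0, -0.1, 159.7]
contact_force: [1.6, -0.2, 0.5]
width: 0.993
grasp_force: 0.0
```

```bash
python3 -c "
from h import *
plan(584.8,284.7,180)"
```

```text
now [673.3 -65.4 178.5] [-1.7998e+02 -1.4000e-01  1.5974e+02] t 11.97 w 84.8 g 0.0 F [ 1.6 -0.2  0.5]
row [-0.    -0.002 -0.001] [204.3 297.8  -1.1]
```

>>> apply_moves --pt "0 0 0 33 49 0 85" --pt "0 0 0 67 98 0 85" --pt "0 0 0 100 147 0 85" --pt "0 0 0 134 196 0 85" --pt "0 0 0 168 245 0 85"

```text
t: 12.6
position: [0.6006, 0.2242, 0.1783]
tool_rot: [-180.0, 0.0, 159.7]
contact_force: [1.8, 0.7, -0.5]
width: 0.994
grasp_force: 0.0
```

>>> apply_moves --pt "0 0 0 36 53 0 85" --pt "0 0 0 36 53 0 85" --pt "0 0 0 36 53 0 85" --pt "0 0 0 36 53 0 85"

```text
t: 13.1
position: [0.5864, 0.2829, 0.178]
tool_rot: [-179.9, 0.0, 159.6]
contact_force: [-0.3, 0.2, -0.1]
width: 0.995
grasp_force: 0.0
```

```bash
python3 -c "
from h import *
plan(584.8,284.7,44)
wcam('pics/w5.png',[[.5848,.2847,.055]])"
```

```text
now [586.4 282.9 178. ] [-1.7993e+02  2.0000e-02  1.5960e+02] t 13.1 w 85.0 g 0.0 F [-0.3  0.2 -0.1]
row [-0.001  0.    -0.004] [  2.2   1.3 134. ]
pred [[281.6, 213.3]]
```

View pics/w5.png

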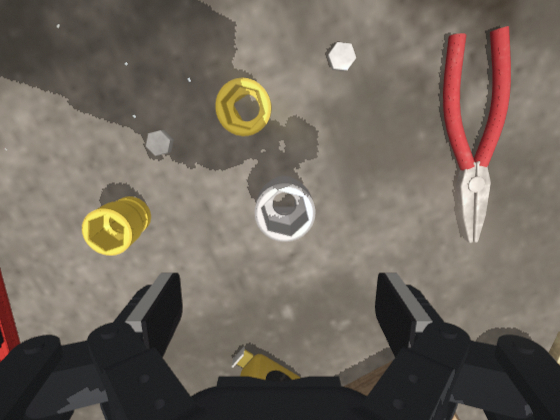

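The socket_3 rim is centred at about (285.5,213) against a prediction of (281.6,213), so it lies about 2–3 mm towards +y. The yellow look-alikes at (243,107) and (115,228) and the pliers are clear.

>>> apply_moves --pt "0 0 0 2 4 60 85" --pt "0 0 0 2 4 115 85" --pt "0 0 0 2 4 134 85" --pt "0 0 0 2 4 134 85"

```text
t: 13.65
position: [0.5852, 0.2886, 0.0439]
tool_rot: [-179.9, -0.1, 159.7]
contact_force: [-0.0, 0.8, -0.2]
width: 0.996
grasp_force: 0.0
```

>>> apply_moves --pt "0 0 0 0 0 0 32" --pt "0 0 0 0 0 0 32" --pt "0 0 0 0 0 0 32" --pt "0 0 0 0 0 0 32" --pt "0 0 0 0 0 0 32" --squeeze 50

```text
t: 14.28
position: [0.586, 0.2894, 0.0463]
tool_rot: [179.9, 0.1, 159.7]
contact_force: [-0.9, -1.6, 7.2]
width: 0.532
grasp_force: 50.7
```

>>> apply_moves --pt "0 0 0 0 0 -60 32" --pt "0 0 0 0 0 -115 32" --pt "0 0 0 0 0 -115 32"

```text
t: 14.65
position: [0.5869, 0.2907, 0.1645]
tool_rot: [179.7, 0.3, 159.7]
contact_force: [0.2, -0.1, -4.1]
width: 0.529
grasp_force: 54.0
```

```bash
python3 -c "
from h import *
plan(546.2,-17.8,160)"
```

```text
now [586.9 290.7 164.5] [179.66   0.29 159.71] t 14.65 w 45.2 g 54.0 F [ 0.2 -0.1 -4.1]
row [ 0.006  0.005 -0.002] [ -68.8 -303.5    3. ]
```

>>> apply_moves --pt "0 0 0 -13 -58 0 32" --pt "0 0 0 -26 -117 0 32" --pt "0 0 0 -40 -176 0 32" --pt "0 0 0 -53 -235 0 32" --pt "0 0 0 -66 -292 0 32"

```text
t: 15.28
position: [0.5448, -0.0098, 0.1587]
tool_rot: [-179.9, -0.1, 159.7]
contact_force: [1.4, -0.1, -2.9]
width: 0.53
grasp_force: 53.9
```

>>> apply_moves --pt "0 0 0 -3 -11 0 32" --pt "0 0 0 -3 -11 0 32" --pt "0 0 0 -3 -11 30 32" --pt "0 0 0 -3 -11 55 32" --pt "0 0 0 -3 -11 55 32"

```text
t: 15.9
position: [0.5442, -0.0166, 0.1031]
tool_rot: [-180.0, -0.2, 159.9]
contact_force: [0.0, 0.6, -3.0]
width: 0.526
grasp_force: 53.8
```

>>> apply_moves --pt "0 0 0 0 0 0 32" --pt "0 0 0 0 0 0 32"

```text
t: 16.15
position: [0.5455, -0.0182, 0.1053]
tool_rot: [180.0, 0.1, 159.8]
contact_force: [0.1, -0.3, -3.6]
width: 0.529
grasp_force: 53.8
```

```bash
python3 -c "
from h import *
plan(546.2,-17.5,68.3)"
```

```text
now [545.5 -18.2 105.3] [1.7996e+02 8.0000e-02 1.5977e+02] t 16.15 w 45.1 g 53.8 F [ 0.1 -0.3 -3.6]
row [ 0.001  0.001 -0.001] [-0.3  0.9 37.1]
```

>>> apply_moves --pt "0 0 0 0 1 12 32" --pt "0 0 0 0 1 24 32" --pt "0 0 0 0 1 33 32" --pt "0 0 0 0 1 37 32" --pt "0 0 0 0 1 38 32"

```text
t: 16.77
position: [0.5457, -0.0169, 0.0682]
tool_rot: [180.0, 0.1, 159.8]
contact_force: [-7.5, 2.0, 36.7]
width: 0.526
grasp_force: 58.1
```

>>> apply_moves --pt "0 0 0 0 0 0 32" --pt "0 0 0 0 0 0 32"

```text
t: 17.02
position: [0.5457, -0.0169, 0.0682]
tool_rot: [180.0, 0.1, 159.8]
contact_force: [-5.9, 3.3, 25.3]
width: 0.526
grasp_force: 57.2
```

It seated at 68.2 mm (expected 68.3). Next I'll release and go to socket_2 (B).

>>> apply_moves --pt "0 0 0 0 0 0 70" --pt "0 0 0 0 0 0 75" --pt "0 0 0 0 0 0 75" --pt "0 0 0 0 0 -50 75" --pt "0 0 0 0 0 -112 75"

```text
t: 17.65
position: [0.5444, -0.018, 0.1784]
tool_rot: [-180.0, -0.2, 159.7]
contact_force: [1.7, -0.4, -0.1]
width: 0.877
grasp_force: 0.0
```

```bash
python3 -c "
from h import *
plan(403.2,300.7,180)"
```

```text
now [544.4 -18.  178.4] [-179.95   -0.21  159.75] t 17.65 w 74.9 g 0.0 F [ 1.7 -0.4 -0.1]
row [-0.001 -0.004 -0.001] [242.8 250.1  -0.9]
```

>>> apply_moves --pt "0 0 0 41 42 0 60" --pt "0 0 0 82 84 0 60" --pt "0 0 0 123 126 0 60" --pt "0 0 0 164 168 0 60" --pt "0 0 0 205 210 0 60"

```text
t: 18.27
position: [0.4249, 0.2514, 0.1783]
tool_rot: [-180.0, 0.0, 159.7]
contact_force: [0.4, 0.6, 0.3]
width: 0.703
grasp_force: 0.0
```

>>> apply_moves --pt "0 0 0 38 40 0 60" --pt "0 0 0 38 40 0 60" --pt "0 0 0 38 40 0 60" --pt "0 0 0 38 40 0 60"

```text
t: 18.77
position: [0.4046, 0.2992, 0.1781]
tool_rot: [-179.9, 0.0, 159.6]
contact_force: [0.7, 0.3, 0.8]
width: 0.704
grasp_force: 0.0
```

```bash
python3 -c "
from h import *
plan(403.2,300.7,40)
wcam('pics/w6.png',[[.4032,.3007,.050]])"
```

```text
now [404.6 299.2 178.1] [-1.7993e+02  1.0000e-02  1.5960e+02] t 18.77 w 60.1 g 0.0 F [0.7 0.3 0.8]
row [-0.001  0.    -0.003] [  1.8   1.1 138.1]
pred [[281.2, 211.8]]
```

View pics/w6.png

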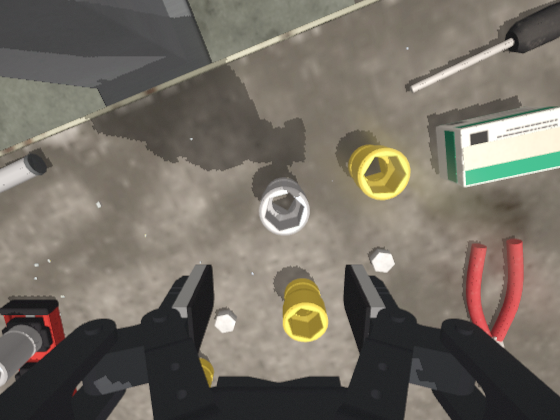

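The socket_2 rim is centred at about (284.5,209) against a prediction of (281,212). The yellow look-alikes at (382,173) and (305,315) are clear with the jaws at 60 mm.

>>> apply_moves --pt "0 0 0 3 3 60 60" --pt "0 0 0 3 3 115 60" --pt "0 0 0 3 3 138 60" --pt "0 0 0 3 3 138 60"

```text
t: 19.32
position: [0.4018, 0.3034, 0.039]
tool_rot: [-179.8, -0.1, 159.7]
contact_force: [0.4, -0.4, 0.3]
width: 0.705
grasp_force: 0.0
```

>>> apply_moves --pt "0 0 0 0 0 0 26" --pt "0 0 0 0 0 0 26" --pt "0 0 0 0 0 0 26" --pt "0 0 0 0 0 0 26" --squeeze 45

```text
t: 19.82
position: [0.4029, 0.3046, 0.0416]
tool_rot: [179.9, 0.1, 159.7]
contact_force: [-0.7, -0.7, 8.4]
width: 0.447
grasp_force: 46.2
```

>>> apply_moves --pt "0 0 0 0 0 -60 26" --pt "0 0 0 0 0 -120 26" --pt "0 0 0 0 0 -120 26"

```text
t: 20.2
position: [0.4037, 0.3056, 0.1645]
tool_rot: [179.6, 0.2, 159.6]
contact_force: [-0.2, 0.1, -2.6]
width: 0.449
grasp_force: 46.8
```

```bash
python3 -c "
from h import *
plan(493.8,1.4,160)"
```

```text
now [403.7 305.6 164.5] [179.65   0.21 159.65] t 20.2 w 38.4 g 46.8 F [-0.2  0.1 -2.6]
row [ 0.006  0.004 -0.003] [-190.3 -253.9    3.6]
```

>>> apply_moves --pt "0 0 0 -35 -47 0 26" --pt "0 0 0 -70 -94 0 26" --pt "0 0 0 -105 -141 0 26" --pt "0 0 0 -140 -188 0 26" --pt "0 0 0 -173 -231 0 26"

```text
t: 20.82
position: [0.4843, 0.0256, 0.1598]
tool_rot: [-180.0, -0.0, 159.7]
contact_force: [1.6, 0.4, -2.1]
width: 0.447
grasp_force: 46.7
```

>>> apply_moves --pt "0 0 0 -17 -23 0 26" --pt "0 0 0 -17 -23 0 26" --pt "0 0 0 -17 -23 30 26" --pt "0 0 0 -17 -23 60 26" --pt "0 0 0 -17 -23 60 26"

```text
t: 21.45
position: [0.4909, 0.0015, 0.0989]
tool_rot: [-179.9, -0.2, 159.8]
contact_force: [-0.4, -0.1, -1.6]
width: 0.448
grasp_force: 46.6
```

>>> apply_moves --pt "0 0 0 0 0 0 26" --pt "0 0 0 0 0 0 26"

```text
t: 21.7
position: [0.4928, 0.0008, 0.1013]
tool_rot: [180.0, 0.1, 159.7]
contact_force: [-0.5, -0.1, -1.3]
width: 0.448
grasp_force: 46.7
```

```bash
python3 -c "
from h import *
plan(493.8,1.4,63.6)"
```

```text
now [492.8   0.8 101.3] [1.7997e+02 8.0000e-02 1.5974e+02] t 21.7 w 38.2 g 46.7 F [-0.5 -0.1 -1.3]
row [ 0.001  0.001 -0.001] [-0.7  0.9 37.7]
```

>>> apply_moves --pt "0 0 0 -1 1 12 26" --pt "0 0 0 -1 1 24 26" --pt "0 0 0 -1 1 33 26" --pt "0 0 0 -1 1 37 26" --pt "0 0 0 -1 1 39 26"

```text
t: 22.32
position: [0.4939, 0.0025, 0.0632]
tool_rot: [180.0, 0.1, 159.8]
contact_force: [-11.7, 3.8, 64.2]
width: 0.448
grasp_force: 52.5
```

>>> apply_moves --pt "0 0 0 0 0 0 26" --pt "0 0 0 0 0 0 26"

```text
t: 22.58
position: [0.4938, 0.0025, 0.0634]
tool_rot: [179.9, 0.1, 159.8]
contact_force: [-7.0, 4.0, 35.3]
width: 0.444
grasp_force: 50.1
```

It seated at 63.4 mm (expected 63.6). I'll release, rise, back away to the side and look.

>>> apply_moves --pt "0 0 0 0 0 0 65" --pt "0 0 0 0 0 0 70" --pt "0 0 0 0 0 0 70" --pt "0 0 0 0 0 -50 70" --pt "0 0 0 0 0 -110 70"

```text
t: 23.2
position: [0.4928, 0.0011, 0.1716]
tool_rot: [-180.0, -0.2, 159.8]
contact_force: [1.2, -0.7, 0.0]
width: 0.822
grasp_force: 0.0
```

>>> apply_moves --pt "0 0 0 0 60 -40 70" --pt "0 0 0 0 120 -40 70" --pt "0 0 0 0 180 -40 70" --pt "0 0 0 0 230 -40 70" --pt "0 0 0 0 230 -40 70"

```text
t: 23.82
position: [0.5734, 0.2217, 0.2112]
tool_rot: [179.8, -0.1, 160.0]
contact_force: [-0.3, -1.3, -0.9]
width: 0.824
grasp_force: 0.0
```

```bash
python3 - <<'E'
from h import *
print({k:np.round(v,3) for k,v in readout.observe().items() if k in("t","position","contact_force")})
a=camera("top")["pixels"][140:270,260:360];b=camera("side")["pixels"][180:280,220:380]
im=np.zeros((560,800,3),np.uint8);a=cv2.resize(a,None,fx=4,fy=4,interpolation=2)[:520]
b=cv2.resize(b,(400,250),interpolation=2);im[:520,:400]=a;im[:250,400:]=b
cv2.imwrite("pics/end.png",im)
E
```

```text
{'t': np.float64(23.825), 'position': array([0.573, 0.222, 0.211]), 'contact_force': array([-0.341, -1.347, -0.857])}
```

View pics/end.png

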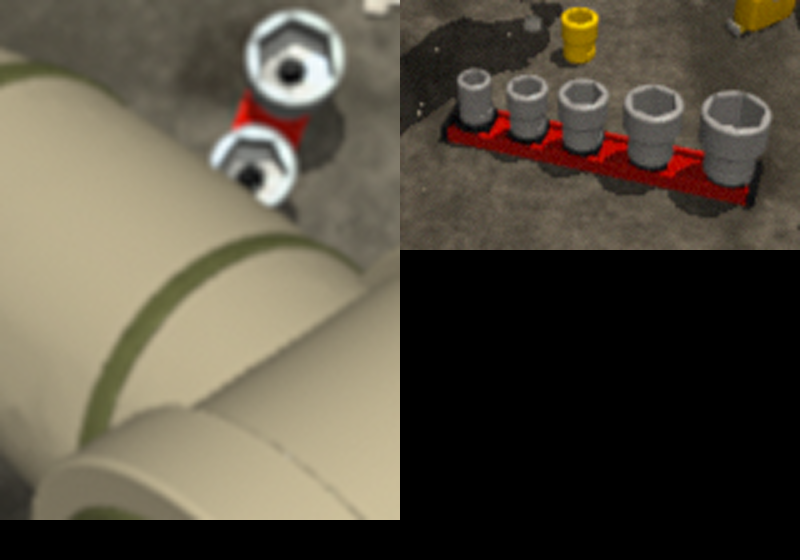

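The side view shows all five sockets upright, fully down on their clips and in order of size, from (476,95) to (735,135). The gripper is clear of them, so I'm handing in.

```bash
python3 -c "
from cell import robot
print(robot.hand_in())"
```

```text
the job is handed in; nothing more can be done
None
```

The four loose sockets are now on the rail in order of size, upright and fully down on their clips, with the smallest still on its own; I handed the job in at about 24 s, and no verdict was returned.

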